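# Index the painting turntable to its next notch

### The arm

A 6-joint arm with a two-finger parallel gripper is mounted at the origin on the work surface. World frame = base frame: x ahead of the robot, y to its left, z up, the work surface at z = 0. Lengths are in m, angles in rad, forces in N, time in s.
With the tool pointing down it reaches from about 0.375 to 0.925 m from the base axis. Payload 5.7 kg.
Tool frame: the origin (TCP) lies midway between the tips of the shut fingers; the grasp point (between the pads) lies 19 mm behind it; z points along the fingers, y is the line along which they close (so a half turn about z gives the same grasp; the last joint's range is limited). The gripper opens to 88 mm and grips with 3 to 60 N. Pads are 20 mm wide; open, the fingers measure 115 mm over their backs; the gripper's body (75 mm by 178 mm) begins 61 mm behind the grasp point.
Start: joints at [-1.458, 0.359, 1.51, -0, 1.272, -0.115], TCP at [0.135, -0.584, 0.223] pointing down, gripper open.
Joint ranges: [-2.97, 2.97], [-1.01, 2.36], [0.21, 2.38], [-0.96, 4.11], [0.2, 2.71], [-2.98, 2.98]. Speed limits (rad/s): [2.39, 2.39, 3.14, 3.14, 3.14, 3.14].

### API

Orientations are given as a unit quaternion [x, y, z, w].
In Python, from bench import move_ptp, servo_line, goto_joints, move_gripper, sleep, inverse_kinematics, capture, PlanningError, close_job, spot_in, silhouettes, current_clock, current_joint_pos, current_qvel, current_joint_torque, current_position, current_orientation, current_force, current_torque, current_finger_gap, current_grip_force gives the robot as it stands. Calls block until the motion is done:
- move_ptp(position, orientation): joint-space move of the TCP to a pose.
- servo_line(position, orientation=None, rate=0.15, contact_N=None): straight line of the TCP; orientation=None keeps the orientation; rate is the mean speed in m/s. With contact_N (N) it stops when the force on the tool has changed by that much, and returns True; else False.
- goto_joints(angles): joint-space move.
- move_gripper(opening): finger opening in m; the grip force is fixed at half the most; returns when the fingers have stopped.
- sleep(seconds).
- inverse_kinematics(position, orientation): joint angles nearest the present ones, or None.
- capture(name): name is "side" or "top"; returns a dict with "image" (420x560x3 uint8, blue, green, red), "range_z" (420x560 float32, m along the optical axis (not along the pixel's ray), 0 where there is no reading), "intrinsics" (3x3 intrinsics, pixels), "R" (3x3) and "t" (3): a world point X has camera coordinates R X + t. Camera axes: x right, y down, z forward; pixel columns grow to the right and rows downward; lengths in m; the calibration is good to about 2 mm. A picture is of the moment at which its call begins.
A pose or a line that the arm cannot do raises PlanningError and nothing moves.
- close_job(): hands the job in; it is judged then, once.
Trained networks look in the newest picture that a camera, given by its name, has taken for a name from the list of things; names that differ only in an ending like _2 or _b are one class to them, and where a whole thing is asked for, a point or a joint stands for the part that bears it (a point fixed in the world has none). Each returns a list of dicts, best first, with "conf" (0 to 1); they miss things now and then, are a little off and sometimes report something else, mostly with a low value. They report only what shows in the picture. A call takes as long as a camera call.
- spot_in(camera, query): "xy" ([column, row] in pixels, amid what is visible of it).
- silhouettes(camera, query): "region" (420x560 bool, what is visible of it) and "xy" ([column, row] in pixels, amid what is visible of it).
Readings, each from a call of its own:
- current_clock(): time.
- current_joint_pos(): joint angles.
- current_qvel(): joint speeds.
- current_joint_torque(): joint torques, N m.
- current_position(): TCP position.
- current_orientation(): TCP orientation.
- current_force(): force on the tool from outside, world axes, zero at the start.
- current_torque(): the same for the moment, N m.
- current_finger_gap(): finger opening in m.
- current_grip_force(): force on a finger pad.
Only numpy, scipy, OpenCV 4.12 (cv2) and the standard library are available. Lean on these libraries where they do the work, as an engineer would, in place of code of your own. Each camera call takes 0.05 s, during which the arm holds its last target. There are 200 camera calls.

### The job

Turn the painting turntable on to its next notch: pull the spring index ring up out of the notch it sits in, swing the arm anticlockwise (seen from above) to the next notch, and let the ring spring fully home there, then let go. Find the notch by feel and handle the pin gently: never wrench it hard against the steel plates. Leave the jar, the block and the brush alone.

Things in the scene. Friction and masses are not known exactly. Their poses are not given: they have to be found in the camera images.
- base: Grey bolted-down stand of a small painting turntable: round foot 210 mm across with a fan-shaped shelf, 185 mm out, carrying two flat steel arc plates with one notch each. Origin: on the turntable's upright swivel axis at the work surface. Its -x axis points to about the middle of the fan; the home notch lies 0.30 rad clockwise (from above) of that.
- home_notch (a point): Mouth of the home notch, in which the pin sits at the start, 160 mm from the swivel axis. Notches are radial slots 12 mm wide and 12 mm deep in the plates. Plate tops: home plate 43.5 mm above the work surface, second plate with the next notch 42 mm (the pin steps down onto it). They are flat and unbroken from notch to notch and on to the end stop.
- swing (a joint): Turntable (disc and 200 mm square painted panel, top at 69 mm) with its radial index arm; rad, 0 = arm at the home notch, grows anticlockwise seen from above, end stops -0.1 and 0.92; light friction (1.3 N at the ring). The next notch lies somewhere between 0.46 and 0.72: its plate is clamped by hand, differently each time, so the notch must be seen or felt.
- ring (a joint): How far the spring index ring is pulled up, m: 0 = pin fully home, upper stop 0.020. Its spring pushes it down, 6 N at 0 and 12 N at 0.020. The pin (9 mm across, round tip) clears the home plate when pulled 11 mm; resting on the second plate it reads about 0.009, and over a notch it snaps down to 0 if nothing holds it up.
- ring_grip (a point): Centre of the index ring's grip: an upright grooved steel cylinder 30 mm across, 30 mm tall, at the outer end of the arm, 160 mm from the swivel axis, with the pin below. This point is on its axis half-way up, 89 mm above the work surface with the pin home. Below are a collar 22 mm across (top at 67 mm) and the 30 mm wide arm (top at 57 mm); 25 mm clear all round.
- jar: Bystander: a closed jar, 64 mm across, 85 mm tall, standing beside the turntable. Origin at its underside's centre.
- block: Bystander: a cork sanding block 110 x 65 x 35 mm lying beside the turntable. Origin at its underside's centre.
- brush: Bystander: a brush about 190 mm long lying on the table. Origin at its underside's middle.

How it is judged:
On the way, in this order (a step that is already met when the one before it is completed fails the run):
1. the ring is pulled up clear of its notch (at least 9 mm) while the arm is still there (value of joint ring above 0.009 m and value of joint swing below 0.1 rad), for 0.05 s.
2. the arm is swung well away from the home notch with the pin out (value of joint ring above 0.006 m and value of joint swing above 0.3 rad), for 0.05 s.
3. the pin springs home in the next notch (value of joint ring below 0.003 m and value of joint swing above 0.4 rad), for 0.2 s.
At the end, for the whole second after the job is handed in: The ring is down to within 3 mm of fully home with the arm at the next notch (swing between 0.4 and 0.82 rad; only the notch there lets the pin go home), the turntable at rest (all of step 3 and value of joint swing below 0.82 rad and velocity of joint swing between -0.05 and 0.05 rad/s); the robot touches nothing.
It fails at once if the pin is pressed against the steel plates with more than 40 N (contact force between ring_c0 and anything else above 40 N).
It fails at once if the jar is pushed more than 15 mm from its place (distance of jar from where it was at the start of the episode above 0.015 m).
It fails at once if the block is pushed more than 15 mm from its place (distance of block from where it was at the start of the episode above 0.015 m).
It fails at once if the brush is pushed more than 15 mm from its place (distance of brush from where it was at the start of the episode above 0.015 m).
It also fails if it takes over 64 s, if anything falls off the work surface, if the arm or the gripper's body presses on something with over 40 N, if the wrist force passes 120 N, or if a joint passes its speed limit or range.

## Working session

There is one attempt and no reset: what is moved stays moved. The work goes in short steps, each a Python script; the robot and the scene stay as the last script left them, time stands still between calls to the robot, and variables do not carry over. Pictures are saved under pics/ and viewed, at most 10 in all, crops included, and the job is handed in when it is done.

```bash
mkdir -p pics; cat > h.py <<'E'
import numpy as np, cv2
from bench import *
def cap(n,f=None):
    c=capture(n)
    if f: cv2.imwrite('pics/'+f,c['image'])
    return c
def cloud(c):
    z=c['range_z'].astype(float); v,u=np.mgrid[:420,:560]; K=np.array(c['intrinsics'])
    P=np.stack([(u-K[0,2])/K[0,0]*z,(v-K[1,2])/K[1,1]*z,z],-1)
    W=(P-np.array(c['t']))@np.array(c['R']); W[z==0]=np.nan
    return W
E
python3 - <<'E'
from h import *
for n in('top','side'):
    c=cap(n,n+'0.png'); W=cloud(c)
    print(n,'cam',-np.array(c['R']).T@np.array(c['t']))
    for q in('base','ring_grip','home_notch','swing','jar','block','brush'):
        for s in silhouettes(n,q)[:2]:
            m=s['region']; p=W[m]
            print(q,round(s['conf'],2),np.round(s['xy']),m.sum(),np.round(np.nanmedian(p,0),3),np.round(np.nanpercentile(p,[2,98],axis=0),3).tolist())
E
```

```text
top cam [ 0.38853654 -0.0095292   1.25161806]
base 0.62 [284. 176.] 8743 [ 0.663 -0.021  0.068] [[0.518, -0.141, 0.014], [0.804, 0.081, 0.075]]
base 0.22 [256. 214.] 138 [0.545 0.045 0.104] [[0.531, 0.033, 0.083], [0.56, 0.059, 0.108]]
ring_grip 0.53 [254. 218.] 139 [0.545 0.046 0.104] [[0.531, 0.033, 0.079], [0.56, 0.059, 0.108]]
home_notch 0.95 [284. 173.] 8622 [ 0.663 -0.021  0.068] [[0.516, -0.141, 0.024], [0.802, 0.08, 0.075]]
home_notch 0.26 [288. 164.] 6780 [ 0.688 -0.029  0.069] [[0.542, -0.143, 0.056], [0.804, 0.073, 0.081]]
swing 0.97 [285. 161.] 6971 [ 0.688 -0.027  0.069] [[0.542, -0.145, 0.049], [0.807, 0.075, 0.078]]
jar 0.82 [148. 226.] 716 [0.519 0.31  0.083] [[0.493, 0.289, 0.0], [0.55, 0.345, 0.089]]
block 0.89 [407. 274.] 1304 [ 0.427 -0.325  0.035] [[0.375, -0.363, 0.002], [0.481, -0.29, 0.04]]
brush 0.88 [408. 208.] 859 [ 0.584 -0.339  0.019] [[0.566, -0.45, 0.007], [0.605, -0.273, 0.025]]
side cam [0.06220113 0.77598914 1.04842986]
base 0.79 [272. 208.] 6867 [0.647 0.004 0.067] [[0.505, -0.138, 0.005], [0.797, 0.089, 0.087]]
ring_grip 0.49 [290. 227.] 171 [0.541 0.053 0.101] [[0.53, 0.035, 0.078], [0.556, 0.062, 0.107]]
home_notch 0.62 [274. 209.] 6958 [0.647 0.003 0.067] [[0.505, -0.141, 0.004], [0.802, 0.09, 0.087]]
swing 0.69 [266. 198.] 4718 [ 0.677 -0.015  0.069] [[0.534, -0.137, 0.053], [0.804, 0.079, 0.099]]
jar 0.72 [226. 324.] 1187 [0.512 0.332 0.063] [[0.49, 0.279, -0.001], [0.572, 0.353, 0.088]]
block 0.75 [404. 183.] 954 [ 0.42  -0.311  0.034] [[0.371, -0.359, 0.002], [0.478, -0.288, 0.04]]
brush 0.74 [355. 163.] 515 [ 0.581 -0.334  0.018] [[0.565, -0.453, 0.005], [0.604, -0.272, 0.025]]
brush 0.69 [293. 227.] 144 [0.54  0.055 0.101] [[0.53, 0.039, 0.08], [0.553, 0.062, 0.108]]
```

```bash
python3 - <<'E'
from h import *
c=cap('top'); W=cloud(c)
cv2.imwrite('pics/t1.png',cv2.resize(c['image'][80:290,180:460],(800,600),interpolation=cv2.INTER_CUBIC))
m=(abs(W[...,2]-.069)<.006)&(abs(W[...,0]-.68)<.2)&(abs(W[...,1]+.02)<.2)
n,l,s,_=cv2.connectedComponentsWithStats(m.astype(np.uint8)); k=1+s[1:,4].argmax()
p=W[l==k][:,:2].astype(np.float32); print(cv2.minAreaRect(p))
r=(W[...,2]>.099)&(W[...,2]<.112)&(np.hypot(W[...,0]-.545,W[...,1]-.046)<.03)
q=W[r][:,:2]; print(len(q),q.mean(0),q.min(0),q.max(0),np.median(W[r][:,2]))
print(current_orientation())
E
```

```text
((0.6973305940628052, -0.035442471504211426), (0.2003973126411438, 0.20153871178627014), 61.602455139160156)
121 [0.54566767 0.0454821 ] [0.5313773 0.0323798] [0.56024954 0.05858948] 0.10452360908542058
[ 9.93521280e-01  1.13646220e-01  1.76960500e-07 -4.99141904e-05]
```

View pics/t1.png

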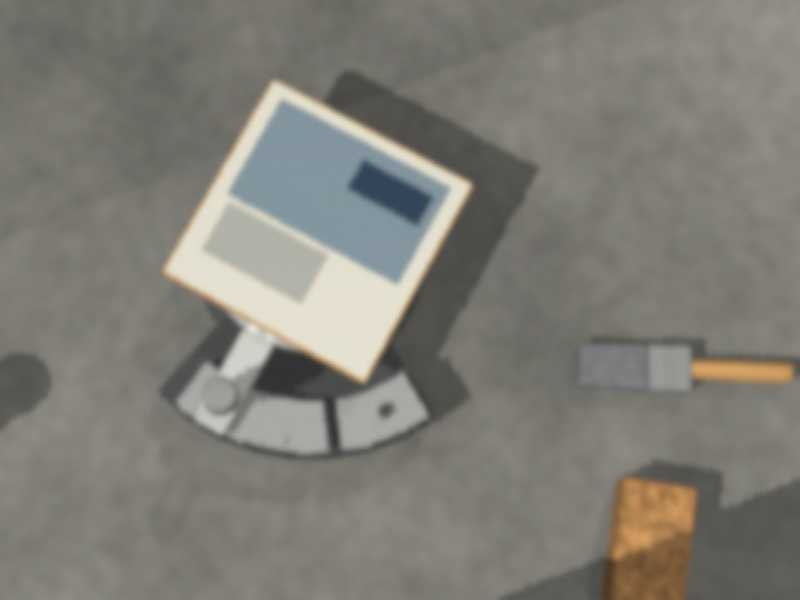

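The picture shows the ring at crop (220,393), arc plates with a full-width dark radial gap at (332,425) and a dark spot at (385,410). I'll work out their angles about the axis and check the axis against the shelf's 185 mm arc.

```bash
python3 - <<'E'
from h import *
from scipy.optimize import least_squares
c=cap('top'); W=cloud(c); K=np.array(c['intrinsics']);R=np.array(c['R']);t=np.array(c['t']);C=-R.T@t
def at(cu,cv_,z):
    d=R.T@np.linalg.inv(K)@[180+cu/2.857,80+cv_/2.857,1]; return (C+d*(z-C[2])/d[2])[:2]
E=np.array([at(*p,.042) for p in[(176,402),(210,428),(250,446),(300,456),(345,453),(390,438),(428,418)]])
print('circle',least_squares(lambda x:np.hypot(*(E-x[:2]).T)-x[2],[.68,-.03,.18]).x, 'r=.185',least_squares(lambda x:np.hypot(*(E-x[:2]).T)-.185,[.68,-.03]).x)
ring=np.array([.5457,.0455]); ax=ring+.16*np.array([np.cos(np.radians(-28.2)),np.sin(np.radians(-28.2))]);print('ax',ax)
ah=np.radians(151.8)
for p in[(332,425),(385,410)]:
    q=at(*p,.042)-ax; print(p,q+ax,np.hypot(*q),(np.arctan2(q[1],q[0])-ah)%(2*np.pi))
a=np.arctan2(W[...,1]-ax[1],W[...,0]-ax[0]); s=(a-ah)%(2*np.pi); r=np.hypot(W[...,0]-ax[0],W[...,1]-ax[1])
g=c['image'].mean(-1)
for lo,hi in((.15,.17),(.14,.15),(.17,.182)):
  print(lo,[(round(x,2),round(float(np.nanmedian(W[...,2][k])),3),int(g[k].mean())) for x in np.arange(.2,1.06,.04) for k in[(abs(s-x)<.02)&(r>lo)&(r<hi)] if k.any()])
for f in(0,):
  im=c['image'][195:250,230:350]; cv2.imwrite('pics/t2.png',cv2.resize(im,(800,367),interpolation=cv2.INTER_CUBIC))
c=cap('side'); cv2.imwrite('pics/s2.png',cv2.resize(c['image'][190:280,230:350],(800,600),interpolation=cv2.INTER_CUBIC))
E
```

```text
circle [ 0.67195646 -0.03098884  0.17117195] r=.185 [ 0.68716542 -0.03178355]
ax [ 0.68670855 -0.03010812]
(332, 425) [ 0.52781214 -0.05072502] 0.1602283541891193 0.6212125602781793
(385, 410) [ 0.5414178  -0.09686355] 0.1598927452326742 0.9228766228659415
0.15 [(np.float64(0.2), 0.043, 167), (np.float64(0.24), 0.044, 168), (np.float64(0.28), 0.043, 168), (np.float64(0.32), 0.044, 168), (np.float64(0.36), 0.043, 166), (np.float64(0.4), 0.042, 167), (np.float64(0.44), 0.042, 168), (np.float64(0.48), 0.043, 168), (np.float64(0.52), 0.043, 168), (np.float64(0.56), 0.043, 154), (np.float64(0.6), 0.029, 82), (np.float64(0.64), 0.032, 92), (np.float64(0.68), 0.043, 161), (np.float64(0.72), 0.042, 167), (np.float64(0.76), 0.042, 168), (np.float64(0.8), 0.042, 168), (np.float64(0.84), 0.041, 166), (np.float64(0.88), 0.042, 147), (np.float64(0.92), 0.045, 123), (np.float64(0.96), 0.043, 141), (np.float64(1.0), 0.042, 165), (np.float64(1.04), 0.042, 168)]
0.14 [(np.float64(0.2), 0.043, 152), (np.float64(0.24), 0.042, 161), (np.float64(0.28), 0.044, 164), (np.float64(0.32), 0.042, 167), (np.flo
[... 562 characters left out ...]
.17 [(np.float64(0.2), 0.044, 157), (np.float64(0.24), 0.043, 151), (np.float64(0.28), 0.044, 158), (np.float64(0.32), 0.044, 158), (np.float64(0.36), 0.043, 151), (np.float64(0.4), 0.041, 146), (np.float64(0.44), 0.042, 161), (np.float64(0.48), 0.042, 166), (np.float64(0.52), 0.043, 160), (np.float64(0.56), 0.041, 151), (np.float64(0.6), 0.03, 87), (np.float64(0.64), 0.031, 92), (np.float64(0.68), 0.042, 158), (np.float64(0.72), 0.042, 162), (np.float64(0.76), 0.042, 164), (np.float64(0.8), 0.042, 157), (np.float64(0.84), 0.042, 153), (np.float64(0.88), 0.043, 155), (np.float64(0.92), 0.042, 152), (np.float64(0.96), 0.043, 158), (np.float64(1.0), 0.042, 155), (np.float64(1.04), 0.041, 156)]
```

View pics/t2.png

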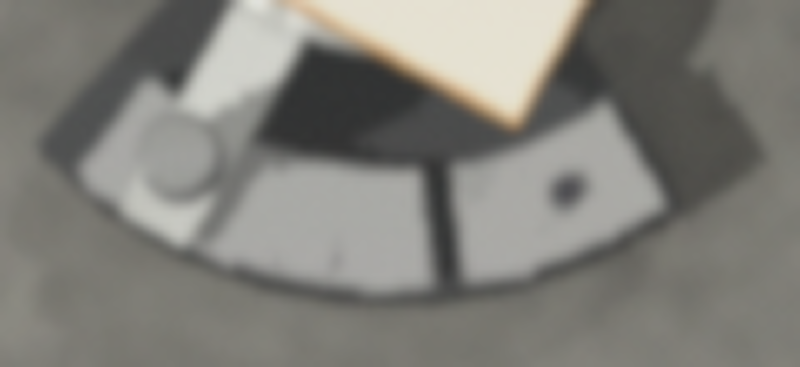

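View pics/s2.png

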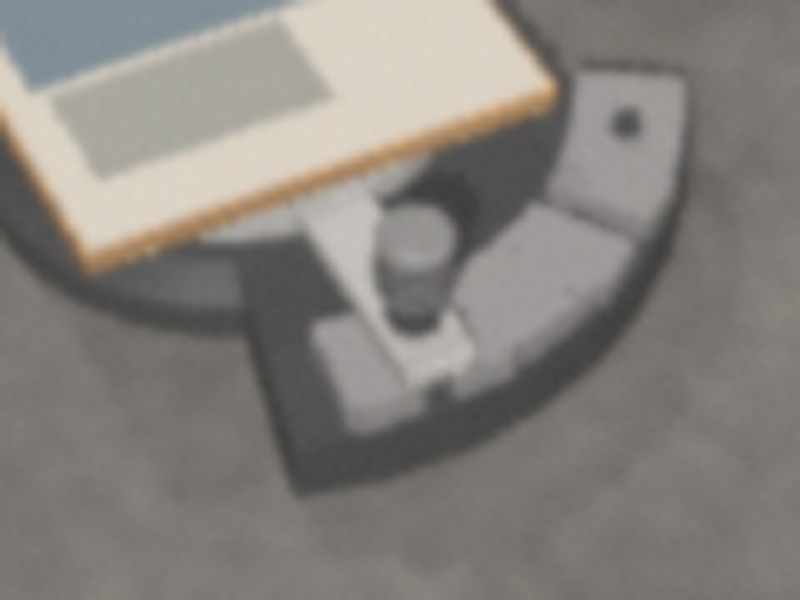

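The gap at swing ≈ 0.615 rad is 12 mm deep at radius 160 mm, so it's the next notch. The dark spot at 0.92 isn't recessed, so I'm ignoring it. The shelf arc puts the axis at (0.687,-0.031), which agrees. Next I'll approach, grip and lift.

```bash
cat >> h.py <<'E'
AX=np.array([.6868,-.0305]); PH0=np.radians(151.7)
def pose(s,z,dr=0.,ds=0.):
    p=PH0+s; u=np.array([np.cos(p),np.sin(p)]); a=(p-np.pi)/2
    xy=AX+(.16+dr)*u
    return np.r_[xy,z],np.array([np.cos(a),np.sin(a),0,0])
def st(m=''): print(m,round(current_clock(),1),'F',np.round(current_force(),1),'p',np.round(current_position(),4),'gap',round(current_finger_gap(),4),'gf',round(current_grip_force(),1))
E
python3 - <<'E'
from h import *
move_gripper(.056)
p,q=pose(0,.19); print(p); move_ptp(p,q); st('above')
p,q=pose(0,.13); servo_line(p,q)
p,q=pose(0,.072); print(servo_line(p,q,rate=.06,contact_N=6)); st('down')
move_gripper(.026); st('grip')
E
```

```text
[0.54592362 0.04535411 0.19      ]
above 4.3 F [-0.6  0.2 -0.5] p [0.5461 0.0447 0.19  ] gap 0.056 gf 0.0
False
down 6.0 F [ 0.9 -0.   0.1] p [0.5463 0.0453 0.0723] gap 0.0559 gf 0.0
grip 6.5 F [-1.   0.4  2.2] p [0.5461 0.0454 0.0722] gap 0.0298 gf 30.0
```

Cleanly gripped: gap is 29.8 mm on the 30 mm ring, with little side force. Lift next, watching the force.

```bash
python3 - <<'E'
from h import *
for dz in(.004,.009,.0145):
    p,q=pose(0,.072+dz); servo_line(p,q,rate=.03); sleep(.1); st(dz)
E
```

```text
0.004 6.9 F [ 2.7 -0.3 -8.5] p [0.5459 0.0453 0.0757] gap 0.0295 gf 30.0
0.009 7.3 F [ 3.1 -1.4 -9.2] p [0.5459 0.0452 0.081 ] gap 0.0297 gf 30.0
0.0145 7.7 F [  3.2  -2.2 -10.1] p [0.5459 0.0453 0.0865] gap 0.0291 gf 30.0
```

The downward pull matches the spring (about 10.3 N at 14.5 mm), so there is no slip. Swing to 0.52 along the arc.

```bash
python3 - <<'E'
from h import *
for s in np.arange(.04,.521,.04):
    p,q=pose(s,.0865); servo_line(p,q,rate=.04)
    F=current_force()
    if round(s/.04)%3==0: st(round(s,2))
    if np.hypot(F[0],F[1])>20: print('STOP');break
sleep(.2); st()
for z in np.arange(.0845,.0785,-.001):   # lower onto the plate by feel
    p,q=pose(.52,z); servo_line(p,q,rate=.02); sleep(.1); st(round(z,4))
    if current_force()[2]>-5: break
E
```

```text
0.12 8.6 F [  2.8  -1.4 -11.2] p [0.538  0.0279 0.0865] gap 0.0294 gf 30.0
0.24 9.6 F [  4.5  -1.4 -10.7] p [0.5322 0.0097 0.0866] gap 0.0294 gf 30.0
0.36 10.5 F [  4.1  -0.8 -12.5] p [ 0.5287 -0.009   0.0866] gap 0.0296 gf 30.0
0.48 11.4 F [  6.   -0.8 -10.5] p [ 0.5274 -0.028   0.0866] gap 0.0298 gf 30.0
 11.9 F [  5.2  -1.  -11. ] p [ 0.5275 -0.0343  0.0866] gap 0.0294 gf 30.0
0.0845 12.3 F [  5.6   0.1 -11.2] p [ 0.5275 -0.0343  0.0846] gap 0.0298 gf 30.0
0.0835 12.6 F [ 5.3  0.4 -9.8] p [ 0.5275 -0.0343  0.0836] gap 0.0293 gf 30.0
0.0825 13.0 F [  6.   -0.4 -10.7] p [ 0.5275 -0.0343  0.0825] gap 0.0297 gf 30.0
0.0815 13.3 F [  5.9   0.7 -10.1] p [ 0.5275 -0.0344  0.0815] gap 0.03 gf 30.0
0.0805 13.7 F [ 5.5  1.1 -6. ] p [ 0.5275 -0.0343  0.0808] gap 0.0298 gf 30.0
0.0795 14.0 F [3.2 2.6 5.8] p [ 0.5275 -0.0344  0.0804] gap 0.0294 gf 30.0
```

The pin was felt landing on the second plate at ring ≈ 8.5 mm, as expected. Next I'll ease off, open the fingers slightly so the spring holds the pin down, and nudge the arm until it catches.

```bash
python3 - <<'E'
from h import *
p,q=pose(.52,.0808); servo_line(p,q,rate=.02)
move_gripper(.036); sleep(.2); st('open'); F0=np.array(current_force())
hist=[]
for s in np.arange(.525,.72,.005):
    p,q=pose(s,.0808); hit=servo_line(p,q,rate=.02,contact_N=10); sleep(.05)
    F=np.array(current_force())-F0; ph=PH0+s; tan=np.array([-np.sin(ph),np.cos(ph)])
    f=-(F[:2]@tan); hist.append((round(s,3),round(f,1),round(F[2],1)))
    if f>9 or hit: print('caught',hit);break
print(*hist); st()
E
```

```text
open 14.8 F [-0.4 -0.1 -0.3] p [ 0.5266 -0.0347  0.0808] gap 0.0359 gf 0.0
caught False
(np.float64(0.525), np.float64(0.6), np.float64(0.1)) (np.float64(0.53), np.float64(0.7), np.float64(0.7)) (np.float64(0.535), np.float64(0.4), np.float64(1.0)) (np.float64(0.54), np.float64(1.7), np.float64(-0.2)) (np.float64(0.545), np.float64(5.2), np.float64(0.7)) (np.float64(0.55), np.float64(4.5), np.float64(1.0)) (np.float64(0.555), np.float64(4.8), np.float64(0.7)) (np.float64(0.56), np.float64(3.5), np.float64(1.4)) (np.float64(0.565), np.float64(2.5), np.float64(-0.2)) (np.float64(0.57), np.float64(5.5), np.float64(0.7)) (np.float64(0.575), np.float64(3.8), np.float64(1.0)) (np.float64(0.58), np.float64(3.0), np.float64(1.2)) (np.float64(0.585), np.float64(0.4), np.float64(0.9)) (np.float64(0.59), np.float64(0.0), np.float64(-0.2)) (np.float64(0.595), np.float64(-0.0), np.float64(0.4)) (np.float64(0.6), np.float64(0.2), np.float64(-0.5)) (np.float64(0.605), np.float64(-0.6), np.float64(-0.0)) (np.float64(0.61), np.float64(0.7), np.float64(0.4)) (np.float64(0.615), np.float64(0.4), np.float64(-0.2)) (np.float64(0.62), np.float64(0.6), np.float64(-0.3)) (np.float64(0.625), np.float64(0.1), np.float64(0.3)) (np.float64(0.63), np.float64(1.6), np.float64(1.6)) (np.float64(0.635), np.float64(1.4), np.float64(1.0)) (np.float64(0.64), np.float64(3.2), np.float64(0.9)) (np.float64(0.645), np.float64(5.3), np.float64(2.2)) (np.float64(0.65), np.float64(7.1), np.float64(2.8)) (np.float64(0.655), np.float64(8.8), np.float64(4.0)) (np.float64(0.66), np.float64(11.9), np.float64(3.5))
 23.2 F [ 0.9 12.2  3.2] p [ 0.5289 -0.0547  0.0809] gap 0.036 gf 5.9
```

It caught: the force built steadily against a wall with the arm at about 0.62 rad. That's where the notch was seen. Open, back off upward and check by camera.

```bash
python3 - <<'E'
from h import *
s=.622
p,q=pose(s,.0808); servo_line(p,q,rate=.03); move_gripper(.06); st('open')
p,q=pose(s,.2); servo_line(p,q,rate=.12)
move_ptp([.30,-.32,.30],q); st('away')
c=cap('top'); W=cloud(c)
w=pose(.62,0)[0]; r=(W[...,2]>.096)&(W[...,2]<.125)&(np.hypot(W[...,0]-w[0],W[...,1]-w[1])<.03)
z=W[r]; print(len(z),z[:,:2].mean(0),np.median(z[:,2]),'swing',np.arctan2(*(z[:,:2].mean(0)-AX)[::-1])%(2*np.pi)-PH0)
c2=cap('side'); V=cloud(c2); r=(V[...,2]>.09)&(np.hypot(V[...,0]-w[0],V[...,1]-w[1])<.025); print('side top z',np.nanpercentile(V[r][:,2],[50,80,95]))
cv2.imwrite('pics/s3.png',np.hstack([cv2.resize(i['image'][180:270,230:350],(400,300),interpolation=cv2.INTER_CUBIC) for i in(c2,c)]))
E
```

```text
open 24.2 F [ 0.5  1.  -0.2] p [ 0.5281 -0.051   0.0808] gap 0.0598 gf 0.0
away 26.7 F [ 1.  -0.   0.4] p [ 0.3004 -0.3195  0.2996] gap 0.0599 gf 0.0
127 [ 0.52751131 -0.05102309] 0.10463876420651015 swing 0.6220643567575381
side top z [0.10299227 0.10488946 0.10694046]
```

View pics/s3.png

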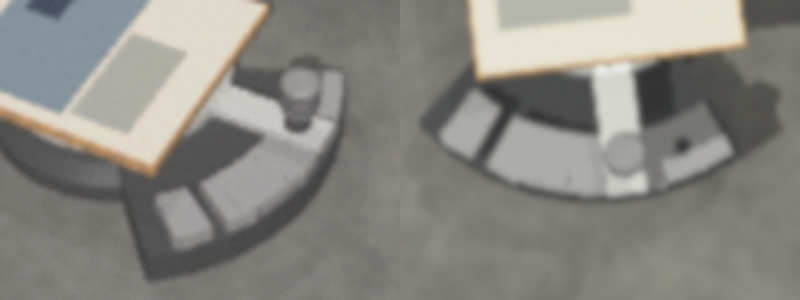

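The ring now sits over the second notch (right half, at 622,152), the home notch is empty (at 490,130), and the ring top is at 104.6 mm, the same as at the start. So the pin is fully home at swing 0.622.

```bash
python3 -c "
from bench import *
sleep(.5);print(close_job())"
```

```text
the job is handed in; nothing more can be done
None
```

The turntable is on its next notch at swing ≈ 0.62 rad, with the pin fully home, the gripper clear of everything and the job handed in; the judge gave no verdict.

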